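# Feed the bushing down to the escapement stop

## Robot

A 6-joint arm with a two-finger parallel gripper is mounted at the origin on the work surface. World frame = base frame: x ahead of the robot, y to its left, z up, the work surface at z = 0. Lengths are in m, angles in rad, forces in N, time in s.
With the tool pointing down it reaches from about 0.25 to 0.725 m from the base axis. Payload 4 kg.
Tool frame: the origin (TCP) lies midway between the tips of the shut fingers; the grasp point (between the pads) lies behind it (manip.hold_point_z is the z of the grasp point in the tool frame, in m); z points along the fingers, y is the line along which they close (so a half turn about z gives the same grasp; the last joint's range is limited). The gripper opens to 85 mm and grips with 20 to 120 N. Pads are 22 mm wide; open, the fingers measure 114 mm over their backs; the gripper's body (76 mm by 85 mm) begins 54 mm behind the grasp point. The pads swing forward as they close: fully open they stand 13 mm farther back than shut.
Start: joints at [-1.297, 0.241, 0.005, 1.335, 0, 1.571], TCP at [0.135, -0.481, 0.191] pointing down, gripper open.
Joint ranges: [-2.72, 2.72], [-1.05, 1.87], [-1.09, 1.28], [-1.99, 2.15], [-1.42, 1.44], [-3.14, 3.14]. Speed limits (rad/s): [2.79, 2.79, 3.14, 3.14, 3.14, 3.14].

## Interface

Orientations are given as a rotation vector (axis times angle).
In Python, from station import manip gives the robot as it stands.
- The arm moves only by the tool carry_out, never from a script. Its argument "series" is a list of rows, each a list of 6 numbers: the shift along the world's x, y, z in cm, then the turn, a rotation vector about the world's x, y, z in degrees. A call has exactly 10 rows; each row shifts and turns the commanded pose from where the row before left it; what a row does not reach is not made up. A row lasts 1/8 s, in which the tool goes at most 62.5 mm and 10.7 degrees, less where a joint would pass 70% of its speed; a pose out of reach is approached as far as the arm can. A call is refused whole if a number of a shift passes 6.25 or a number of a turn 10.7, either way. A call with a gripper value outside its range is refused whole. "gripper" is the opening in per cent of the stroke, from 0 (shut) to 100 (fully open), set as the call begins (left out, the last holds). The fingers move at their own pace and stop on an object; "squeeze" is the grip in N (left out, the last holds). Time passes only in rows, so rows that do not move let the fingers close, or fill a call up. It gives the time, the measured TCP pose, the force, the opening and the grip force at its end, in the units of the state.
- manip.sense(): the state, without advancing time (a new reading comes with each control period).
- manip.capture(name): name is "scene" or "top"; returns (picture, depth): 384x512x3 uint8, red, green, blue; 384x512 float32, m along the optical axis (not along the pixel's ray), 0 where there is no reading.
- manip.camera_info(name): a dict with "intrinsics" (3x3 intrinsics, pixels), "k1" (the pictures are not rectified: a ray, as slopes to the right and down, at radius r is drawn at 1 + k1 r^2 times it, then the intrinsics apply), "cam_to_world" (4x4, takes a point from camera to world coordinates). Camera axes: x right, y up, looking along -z (the intrinsics and any distortion apply to the point x, -y, -z); pixel columns grow to the right and rows downward; lengths in m; the calibration is good to about 2 mm. A picture is of the moment at which its call begins. camera_info takes no time and is no camera call.
- manip.sign_off(): hands the job in; it is judged then, once.
Trained networks look in the newest picture that a camera, given by its name, has taken for a name from the list of things; names that differ only in an ending like _2 or _b are one class to them, and where a whole thing is asked for, a point or a joint stands for the part that bears it (a point fixed in the world has none). Each returns a list of dicts, best first, with "confidence" (0 to 1); they miss things now and then, are a little off and sometimes report something else, mostly with a low value. They report only what shows in the picture. A call takes as long as a camera call. They do not tell look-alikes from the thing itself.
- manip.recognise(thing, camera): "centre" ([x, y, z] in m, in the coordinates of the camera as it stood for that picture, good to about 4 mm: the middle of the surface that is visible of it).
- manip.landmark_of(thing, camera): "centre" ([x, y, z] in m, in the coordinates of the camera as it stood for that picture, good to about 4 mm: a listed point, or the origin of a listed thing).
The state is a dict: "t": time; "joints": joint angles; "joint_vel": joint speeds; "joint_torque": joint torques, N m; "tcp_pos": TCP position; "tool_rot": TCP orientation; "wrist_force": force on the tool from outside, world axes, zero at the start; "moment": the same for the moment, N m; "gripper_width": finger opening in m; "grasp_force": force on a finger pad.
Only numpy, scipy, OpenCV 4.12 (cv2) and the standard library are available. Lean on these libraries where they do the work, as an engineer would, in place of code of your own. Each camera call takes 0.05 s, during which the arm holds its last target. There are 200 camera calls.

## Task

Two short feed chutes stand on the assembly bench, and in each a steel part has hung up near the top: in one a bushing (open bore), in the other a solid plug. Push the bushing down along its chute until it rests against the stop at the low end, without lifting it out, and leave the solid plug where it is.

Things in the scene. Friction and masses are not known exactly. Their poses are not given: they have to be found in the camera images.
- bushing: the part to push: thick dark steel ring lying flat on its chute's floor, outer diameter 50 mm, open bore 28 mm, 30 mm tall, 0.2 to 0.4 kg. Origin: centre of its underside, z along its bore (square to the chute floor). It starts with its origin 110 to 140 mm uphill of the stop, does not slide by itself and stays where it is left.
- plug: bystander in the other, identical chute: solid dark steel disc of the same outer size (50 mm diameter, 30 mm tall, no hole). Origin: centre of its underside. To be left alone.
- stop (a point): point on the bushing's chute, on the lane floor at mid width, where it meets the uphill face of the stop: a dark rigid plate across the low end, 26 mm tall, 10 mm thick. Axes lie along the chute: x downhill along the lane, y across, z square up from its floor. The bushing touches the stop when its origin is 25 mm uphill of this point.
- bushing_chute: chute with the bushing, fixed to the bench: white floor 56 mm wide between aluminium rails 8 mm thick that stand 14 mm above it; open above and at the high end. Origin: on the lane floor, at mid width, 90 mm uphill of the stop's face; axes as point stop. The floor slopes down by 0.25 rad, roughly away from the robot, and reaches 120 mm uphill of the origin.
There are look-alikes about, which are no part of the job. Leave any purple look-alike of the bushing alone.

How it is judged:
At the end, for the whole second after the job is handed in: the bushing lies flat (within 10 degrees) on its chute's floor, between the rails, against the stop to within 10 mm, at rest and released (x of bushing in the frame of stop between -0.035 and -0.015 m and y of bushing in the frame of stop between -0.015 and 0.015 m and z of bushing in the frame of stop between -0.01 and 0.01 m and angle between the z axis of bushing and the z axis of stop, either way round below 0.18 rad and linear speed of bushing below 0.02 m/s); the robot touches nothing.
It fails at once if the bushing is lifted more than 20 mm off its chute's floor (z of bushing in the frame of stop above 0.02 m).
It fails at once if the solid plug is moved more than 15 mm (distance of plug from where it was at the start of the episode above 0.015 m).
It also fails if it takes over 32 s, if anything falls off the work surface, if the arm or the gripper's body presses on something with over 40 N, if the wrist force passes 120 N, or if a joint passes its speed limit or range.

## Working session

There is one attempt and no reset: what is moved stays moved. The work goes in short steps, Python scripts to look and compute and a tool call to move; the robot and the scene stay as the last step left them, time stands still between calls to the robot, and variables do not carry over. Pictures are saved under pics/ and viewed, at most 10 in all, crops included, and the job is handed in when it is done.

Besides the shell and the picture viewer there is one more tool, called after "Request:" in YAML: its name, and indented under it one key for each argument. carry_out: Moves the arm, as the interface text tells. Its arguments: {"type":"object","properties":{"series":{"type":"array"},"gripper":{"type":"number"},"squeeze":{"type":"number"}},"required":["series"]}

```bash
mkdir -p pics; cat > h.py <<'E'
import numpy as np, cv2
from station import manip
def w(cam,p):
    T=np.array(manip.camera_info(cam)["cam_to_world"]); return T[:3,:3]@np.array(p)+T[:3,3]
def pix(cam,P):
    i=manip.camera_info(cam);T=np.linalg.inv(np.array(i["cam_to_world"]));p=T[:3,:3]@np.array(P)+T[:3,3]
    x,y=p[0]/-p[2],-p[1]/-p[2];f=1+i["k1"]*(x*x+y*y);K=np.array(i["intrinsics"])
    return (K@[x*f,y*f,1])[:2]
def cloud(cam,d):
    i=manip.camera_info(cam);K=np.array(i["intrinsics"]);T=np.array(i["cam_to_world"])
    v,u=np.mgrid[:d.shape[0],:d.shape[1]].astype(np.float32)
    n=cv2.undistortPoints(np.stack([u.ravel(),v.ravel()],1)[:,None].astype(np.float64),K,np.array([i["k1"],0,0,0,0.]))[:,0]
    z=d.ravel();P=np.stack([n[:,0]*z,-n[:,1]*z,-z],1)
    return (P@T[:3,:3].T+T[:3,3]).reshape(*d.shape,3)
E
python3 - <<'E'
from h import *
for c in("scene","top"):
    im,d=manip.capture(c);cv2.imwrite(f"pics/{c}0.png",im[:,:,::-1]);np.save(f"pics/{c}0.npy",cloud(c,d))
    for t in("bushing","plug","stop","bushing_chute"):
        for r in manip.landmark_of(t,c):
            P=w(c,r["centre"]);print(c,t,round(r["confidence"],2),P.round(3),pix(c,P).round())
print(manip.hold_point_z, manip.sense()["t"], manip.sense()["tool_rot"])
E
```

```text
scene bushing 0.7 [0.525 0.173 0.09 ] [372. 185.]
scene bushing 0.66 [0.541 0.042 0.028] [296. 212.]
scene bushing 0.62 [ 0.488 -0.018  0.032] [267. 192.]
scene plug 0.92 [ 0.561 -0.129  0.094] [200. 179.]
scene stop 0.69 [0.65  0.139 0.057] [353. 243.]
scene bushing_chute 0.87 [0.567 0.162 0.076] [367. 205.]
top bushing 0.8 [0.526 0.172 0.084] [171. 207.]
top bushing 0.68 [0.543 0.046 0.031] [243. 198.]
top bushing 0.54 [ 0.487 -0.015  0.035] [275. 227.]
top plug 0.72 [ 0.564 -0.125  0.085] [336. 183.]
top plug 0.31 [0.566 0.167 0.073] [176. 186.]
top stop 0.65 [0.652 0.149 0.055] [188. 142.]
top bushing_chute 0.81 [0.567 0.164 0.072] [178. 185.]
-0.0187 0.5 [-3.11215841e+00 -4.28691477e-01 -2.69655151e-05]
```

View pics/scene0.png

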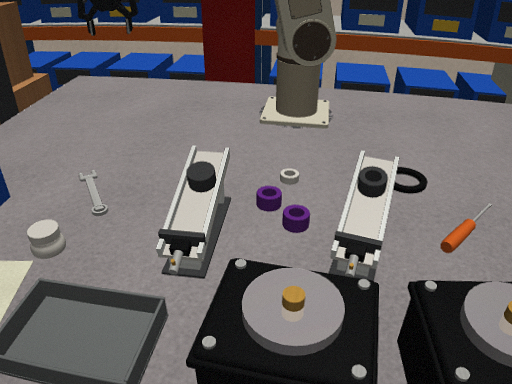

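View pics/top0.png

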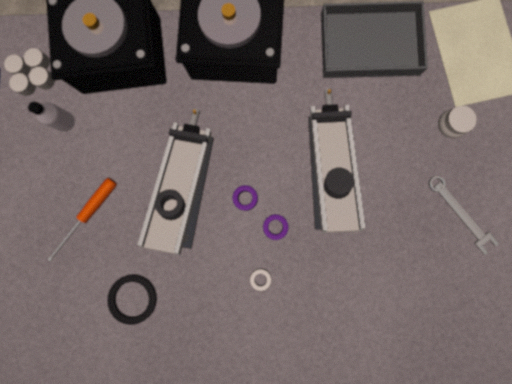

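```bash
python3 - <<'E'
from h import *
im=cv2.imread("pics/top0.png");
cv2.imwrite("pics/crop.png",cv2.resize(im[110:270,120:380],None,fx=3,fy=3,interpolation=cv2.INTER_CUBIC))
from scipy.spatial import cKDTree
for c,b in(("top",(125,215,120,260)),("scene",(325,405,145,265))):
    P=np.load(f"pics/{c}0.npy");I=cv2.imread(f"pics/{c}0.png")
    m=np.zeros(P.shape[:2],bool);m[b[2]:b[3],b[0]:b[1]]=1
    hsv=cv2.cvtColor(I,cv2.COLOR_BGR2HSV)
    m&=(P[...,2]>.03)&(P[...,2]<.14)&(P[...,0]>.42)&(P[...,0]<.7)&(P[...,1]>.08)&(P[...,1]<.25)
    Q=P[m&(hsv[...,2]>140)];k=Q
    # robust floor plane then rails
    n=None;rng=np.random.default_rng(0);best=0
    for _ in range(1000):
        a=Q[rng.choice(len(Q),3,False)];v=np.cross(a[1]-a[0],a[2]-a[0])
        l=np.linalg.norm(v)
        if l<1e-6: continue
        v/=l;v*=np.sign(v[2])
        if abs(np.arccos(v[2])-.25)>.06: continue
        s=(abs((Q-a[0])@v)<.002).sum()
        if s>best:best=s;n=v;o=a[0]
    F=Q[abs((Q-o)@n)<.003];ce=F.mean(0);n=np.linalg.svd(F-ce)[2][2];n*=np.sign(n[2])
    R=P[m];h=(R-ce)@n;R=R[(h>.0)&(h<.018)&(h>-.02)]
    ax=cv2.minAreaRect(F[:,:2].astype(np.float32))
    print(c,len(Q),len(F),"n",n.round(3),"slope",np.arccos(n[2]).round(3),"downhill az",np.arctan2(n[1],n[0]).round(3),"cen",ce.round(3),"rect",ax)
    ring=P[m&(hsv[...,2]<90)];hr=(ring-ce)@n;ring=ring[(hr>.024)&(hr<.036)]
    print(" ring top",len(ring),ring.mean(0).round(4),ring.min(0).round(3),ring.max(0).round(3),"height",((ring-ce)@n).mean())
    (x,y),r=cv2.minEnclosingCircle(ring[:,:2].astype(np.float32));print(" circle",x,y,r)
    print(" net heights",[(round(float((np.array(q)-ce)@n),4)) for q in([.525,.172,.087],[.567,.163,.074],[.651,.144,.056])])
E
```

```text
top 3586 2537 n [ 0.243 -0.051  0.969] slope 0.251 downhill az -0.208 cen [0.552 0.169 0.08 ] rect ((0.5663084983825684, 0.16667278110980988), (0.05807645991444588, 0.2340109497308731), 79.89059448242188)
 ring top 576 [0.5714 0.1621 0.1038] [0.51  0.11  0.075] [0.672 0.194 0.123] height 0.028489074513380133
 circle 0.5907124876976013 0.15960222482681274 0.08268247544765472
 net heights [0.0005, -0.0014, 0.0025]
scene 2966 2022 n [ 0.242 -0.042  0.969] slope 0.248 downhill az -0.174 cen [0.576 0.163 0.073] rect ((0.5654399991035461, 0.16363844275474548), (0.05755166336894035, 0.23517437279224396), 78.20838165283203)
 ring top 626 [0.5849 0.1595 0.0997] [0.51  0.109 0.075] [0.673 0.192 0.121] height 0.02772337025614241
 circle 0.592313289642334 0.1592755764722824 0.08323153108358383
 net heights [0.0004, -0.0017, 0.002]
```

View pics/crop.png

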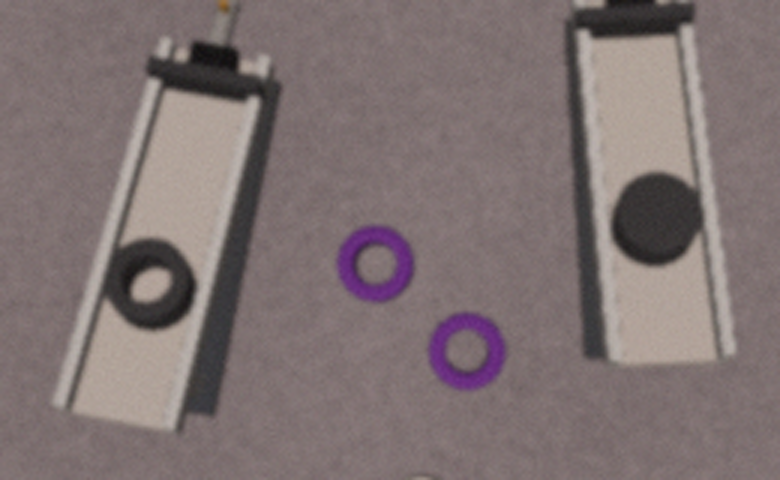

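The enlarged crop settles which ring is which.
- **Bushing:** the open-bore dark ring at top (171,207), in the left-hand chute. It is the only dark ring lying in a chute.
- **Plug:** the solid disc at top (339,183).
- **Leave alone:** the purple rings at (243,198) and (275,227), and the large black and small white rings. All four lie on the bench.

The measured slope is 0.25 rad and the lane azimuth is about -0.19. The bushing sits about 133 mm uphill of the stop, which agrees with the task. I'm moving to above the uphill end of its chute.

Request:
carry_out:
  series:
    - [1.8,3.3,0,0,0,-2.66]
    - [1.8,3.3,0,0,0,-2.66]
    - [1.8,3.3,0,0,0,-2.66]
    - [1.8,3.3,0,0,0,-2.66]
    - [1.8,3.3,0,0,0,-2.66]
    - [1.8,3.3,0,0,0,-2.66]
    - [1.8,3.3,0,0,0,-2.66]
    - [1.8,3.3,0,0,0,-2.66]
    - [1.8,3.3,0,0,0,-2.66]
    - [1.8,3.3,0,0,0,-2.66]
  gripper: 0

```text
t: 1.75
tcp_pos: [0.3158, -0.1503, 0.1917]
tool_rot: [3.127, -0.301, 0.001]
wrist_force: [0.5, 0.2, -0.1]
gripper_width: 0.0001
grasp_force: 0.0
```

Request:
carry_out:
  series:
    - [1.8,3.3,0,0.27,1.4,0]
    - [1.8,3.3,0,0.27,1.4,0]
    - [1.8,3.3,0,0.27,1.4,0]
    - [1.8,3.3,0,0.27,1.4,0]
    - [1.8,3.3,0,0.27,1.4,0]
    - [1.8,3.3,0,0.27,1.4,0]
    - [1.8,3.3,0,0.27,1.4,0]
    - [1.8,3.3,0,0.27,1.4,0]
    - [1.8,3.3,0,0.27,1.4,0]
    - [1.8,3.3,0,0.27,1.4,0]

```text
t: 3.0
tcp_pos: [0.4832, 0.051, 0.192]
tool_rot: [-2.966, 0.031, 0.372]
wrist_force: [0.2, -0.6, 0.7]
gripper_width: -0.0001
grasp_force: 0.0
```

```bash
python3 - <<'E'
from h import *
from scipy.spatial.transform import Rotation as R
s=manip.sense();print(s["t"],s["tcp_pos"],s["joints"],s["wrist_force"],s["gripper_width"]);print(R.from_rotvec(s["tool_rot"]).as_matrix().round(3))
im,d=manip.capture("scene");cv2.imwrite("pics/s1.png",cv2.resize(im[60:260,240:480,::-1],None,fx=3,fy=3))
for r in manip.landmark_of("bushing","scene"):print(r["confidence"],w("scene",r["centre"]).round(3))
E
```

```text
3.0 [0.4832341  0.05098248 0.19201686] [-2.91753062e-03  4.32733581e-01  2.33991447e-01  1.62201597e+00
  1.53166926e-01  3.14060208e+00] [ 0.24329788 -0.58242628  0.71286994] -0.00014819910463799608
[[ 0.969 -0.04  -0.244]
 [-0.002 -0.988  0.153]
 [-0.247 -0.148 -0.958]]
0.8 [0.53  0.175 0.088]
0.73 [ 0.488 -0.017  0.03 ]
```

View pics/s1.png

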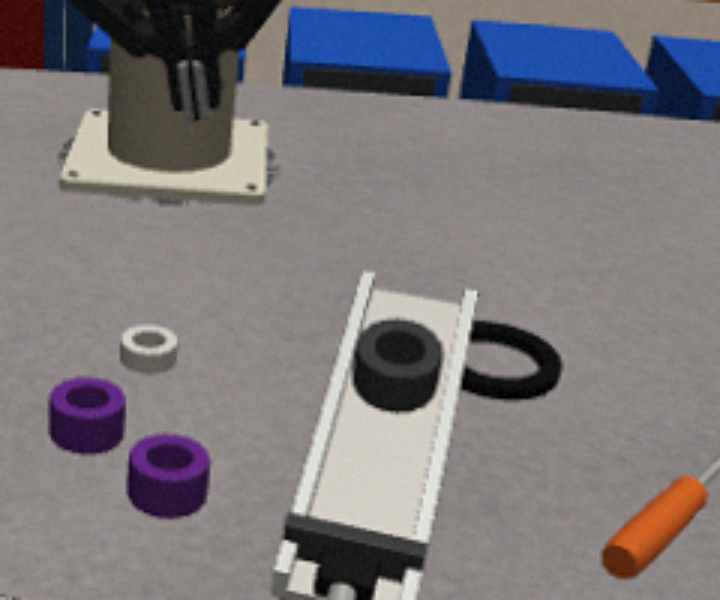

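The last joint ran into its limit, so I'm turning the tool the other way by about half a turn, which gives the same finger geometry.

```bash
cat >> h.py <<'E'
from scipy.spatial.transform import Rotation as Rot
az,sl=-.19,.25
D=np.array([np.cos(sl)*np.cos(az),np.cos(sl)*np.sin(az),-np.sin(sl)]);N=np.array([np.sin(sl)*np.cos(az),np.sin(sl)*np.sin(az),np.cos(sl)]);O=np.array([.567,.163,.075])
def todo():
    s=manip.sense();z=-N;x=-D;T=np.stack([x,np.cross(z,x),z],1)
    r=(Rot.from_matrix(T)*Rot.from_rotvec(s["tool_rot"]).inv()).as_rotvec(True)
    p=s["tcp_pos"]-O;l=np.array([p@D,p@np.cross(N,D),p@N])
    print("t",s["t"],"turn",r.round(2),"tcp in lane",l.round(4),"j",np.round(s["joints"],2),"F",np.round(s["wrist_force"],1));return r
E
python3 -c "
from h import *
print(todo()/18,D,N)"
```

```text
t 3.1 turn [ 40.56 -16.98 163.71] tcp in lane [-0.0871 -0.125   0.0972] j [-0.    0.44  0.23  1.62  0.15  3.14] F [ 0.1 -1.2 -0.6]
[ 2.25354137 -0.94340144  9.09487691] [ 0.9514761  -0.18298773 -0.24740396] [ 0.24295174 -0.04672444  0.96891242]
```

Request:
carry_out:
  series:
    - [0.06,0.64,0,2.25,-0.94,9.1]
    - [0.06,0.64,0,2.25,-0.94,9.1]
    - [0.06,0.64,0,2.25,-0.94,9.1]
    - [0.06,0.64,0,2.25,-0.94,9.1]
    - [0.06,0.64,0,2.25,-0.94,9.1]
    - [0.06,0.64,0,2.25,-0.94,9.1]
    - [0.06,0.64,0,2.25,-0.94,9.1]
    - [0.06,0.64,0,2.25,-0.94,9.1]
    - [0.06,0.64,0,2.25,-0.94,9.1]
    - [0.06,0.64,0,2.25,-0.94,9.1]

```text
t: 4.35
tcp_pos: [0.4882, 0.1142, 0.1922]
tool_rot: [-1.953, -2.088, 0.195]
wrist_force: [0.2, -0.1, -0.4]
gripper_width: 0.0004
grasp_force: 0.0
```

Request:
carry_out:
  series:
    - [0.06,0.8,0,2.25,-0.94,9.1]
    - [0.06,0.8,0,2.25,-0.94,9.1]
    - [0.06,0.8,0,2.25,-0.94,9.1]
    - [0.06,0.8,0,2.25,-0.94,9.1]
    - [0.06,0.8,0,2.25,-0.94,9.1]
    - [0.06,0.8,0,2.25,-0.94,9.1]
    - [0.06,0.8,0,2.25,-0.94,9.1]
    - [0.06,0.8,0,2.25,-0.94,9.1]
    - [0,0,0,0,0,0]
    - [0,0,0,0,0,0]

```text
t: 5.6
tcp_pos: [0.4932, 0.178, 0.1921]
tool_rot: [-0.279, -2.879, -0.033]
wrist_force: [0.5, -0.0, -0.3]
gripper_width: 0.0
grasp_force: 0.0
```

```bash
python3 -c "
from h import *
todo()"
```

```text
t 5.6 turn [ 0.1  -0.    0.18] tcp in lane [-0.102   0.0008  0.0949] j [0.27 0.49 0.34 1.64 0.11 0.46] F [ 0.5 -0.  -0.3]
```

Request:
carry_out:
  series:
    - [-0.23,0.045,-0.93,0,0,0]
    - [-0.23,0.045,-0.93,0,0,0]
    - [-0.23,0.045,-0.93,0,0,0]
    - [-0.23,0.045,-0.93,0,0,0]
    - [-0.23,0.045,-0.93,0,0,0]
    - [-0.23,0.045,-0.93,0,0,0]
    - [-0.23,0.045,-0.93,0,0,0]
    - [-0.23,0.045,-0.93,0,0,0]
    - [-0.2,0.045,-0.8,0,0,0]
    - [0,0,0,0,0,0]

```text
t: 6.85
tcp_pos: [0.4722, 0.1824, 0.1089]
tool_rot: [-0.275, -2.878, -0.033]
wrist_force: [-0.2, -0.1, 0.3]
gripper_width: -0.0003
grasp_force: 0.0
```

```bash
python3 - <<'E'
from h import *
todo()
im,d=manip.capture("scene");cv2.imwrite("pics/s2.png",cv2.resize(im[110:290,300:440,::-1],None,fx=3.3,fy=3.3))
E
```

```text
t 6.85 turn [ 0.07 -0.08  0.03] tcp in lane [-0.1021  0.0012  0.0089] j [0.29 0.5  0.13 1.43 0.11 0.47] F [-0.2 -0.1  0.3]
```

View pics/s2.png

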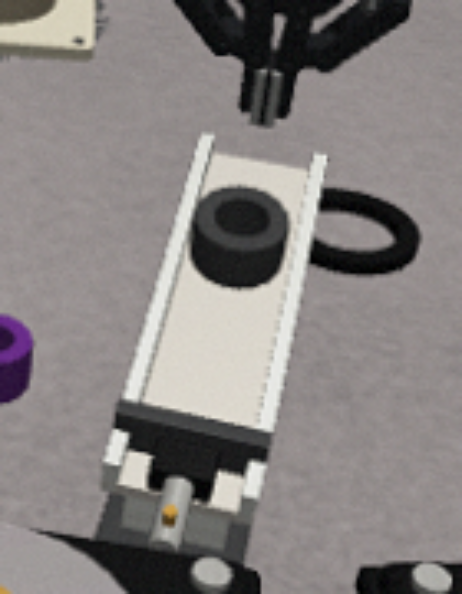

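The fingertips at crop (262,122) appear beyond the lane's high end, which disagrees with the measured pose. I'll check that before pushing.

```bash
python3 - <<'E'
from h import *
todo();s=manip.sense()
for n,p in(("tcp",s["tcp_pos"]),("end",O-.12*D),("bush",O-.043*D+.03*N),("stopface",O+.09*D)):
    q=pix("scene",p);print(n,q.round(1),((q-[300,110])*3.3).round())
for c in("scene","top"):
    im,d=manip.capture(c);C=cloud(c,d)
    # finger points near TCP: in lane coords above floor
    L=(C-O)@np.stack([D,np.cross(N,D),N],1)
    m=(d>0)&(L[...,0]>-.16)&(L[...,0]<-.07)&(abs(L[...,1])<.05)&(L[...,2]>.004)&(L[...,2]<.2)
    V=L[m];v=np.argwhere(m);h=im[m].mean(1)
    k=h<110
    for a in np.arange(0,.1,.01):
        g=V[k&(V[:,2]>a)&(V[:,2]<a+.01)]
        if len(g):print(c,round(a,2),len(g),g.min(0).round(3),g.max(0).round(3))
    cv2.imwrite(f"pics/{c}3.png",cv2.resize(im[110:290,300:440,::-1] if c=="scene" else im[120:280,100:260,::-1],None,fx=3.3,fy=3.3))
print(manip.sense()["t"])
E
```

```text
t 6.9 turn [ 0.06 -0.03  0.03] tcp in lane [-0.1018  0.0014  0.0095] j [0.29 0.5  0.13 1.43 0.11 0.47] F [0.6 0.4 0.1]
tcp [377.1 161.9] [254. 171.]
end [377.1 159.2] [254. 162.]
bush [372.8 175.4] [240. 216.]
stopface [357.3 246.6] [189. 451.]
scene 0.0 2 [-0.119 -0.026  0.007] [-0.1   -0.026  0.008]
scene 0.05 30 [-0.097 -0.011  0.052] [-0.089  0.012  0.06 ]
scene 0.06 66 [-0.097 -0.012  0.06 ] [-0.088  0.013  0.07 ]
scene 0.07 75 [-0.101 -0.013  0.07 ] [-0.089  0.014  0.08 ]
scene 0.08 73 [-0.113 -0.012  0.08 ] [-0.089  0.016  0.09 ]
scene 0.09 117 [-0.112 -0.03   0.09 ] [-0.086  0.032  0.1  ]
top 0.0 29 [-0.12  -0.033  0.004] [-0.074  0.032  0.01 ]
top 0.01 8 [-0.11  -0.033  0.011] [-0.073  0.032  0.014]
top 0.05 4 [-0.11  -0.01   0.052] [-0.108 -0.005  0.059]
top 0.06 15 [-0.112 -0.01   0.06 ] [-0.108  0.004  0.07 ]
top 0.07 10 [-0.112 -0.011  0.071] [-0.108  0.007  0.078]
top 0.08 4 [-0.113 -0.012  0.081] [-0.108 -0.009  0.089]
top 0.09 8 [-0.113 -0.028  0.091] [-0.108 -0.011  0.1  ]
7.0
```

View pics/top3.png

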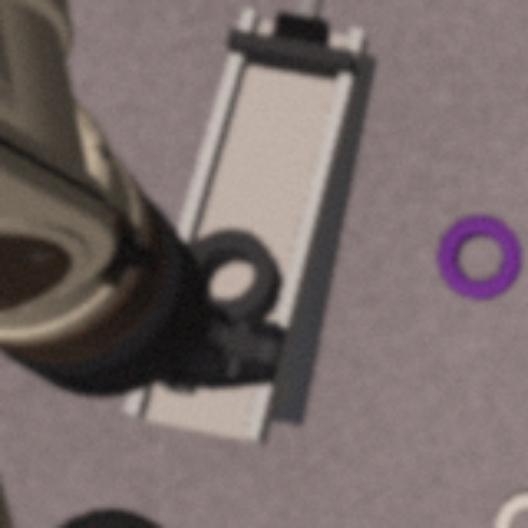

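```bash
python3 - <<'E'
from h import *
for P in([.4832,.051,.192],):
    z=Rot.from_rotvec([-2.966,.031,.372]).as_matrix()[:,2]
    for b in(0,.01,.02,.03,.04,.05):print(b,((pix("scene",np.array(P)-b*z)-[240,60])*3).round())
s=manip.sense();z=Rot.from_rotvec(s["tool_rot"]).as_matrix()[:,2]
for b in(0,.01,.02,.03,.04,.05):print(b,((pix("scene",s["tcp_pos"]-b*z)-[300,110])*3.3).round())
E
```

```text
0 [206. 171.]
0.01 [204. 157.]
0.02 [202. 143.]
0.03 [201. 128.]
0.04 [199. 114.]
0.05 [197.  99.]
0 [255. 171.]
0.01 [257. 158.]
0.02 [259. 144.]
0.03 [261. 130.]
0.04 [264. 116.]
0.05 [266. 102.]
```

```bash
python3 - <<'E'
from h import *
for c in("scene","top"):
    P=np.load(f"pics/{c}0.npy")
    for x in(.35,.45,.55):
        for y in(-.3,0,.06,.3):
            m=(abs(P[...,0]-x)<.02)&(abs(P[...,1]-y)<.02);print(c,x,y,np.median(P[m][:,2]).round(4) if m.any() else None,end=" | ")
    print()
    print(c,"bench under rings",[np.median(P[(abs(P[...,0]-.515)<.012)&(abs(P[...,1]-.014)<.012)][:,2]).round(4)])
E
```

```text
scene 0.35 -0.3 0.0013 | scene 0.35 0 0.0025 | scene 0.35 0.06 0.0024 | scene 0.35 0.3 0.0047 | scene 0.45 -0.3 0.0025 | scene 0.45 0 0.0024 | scene 0.45 0.06 0.002 | scene 0.45 0.3 0.001 | scene 0.55 -0.3 0.0022 | scene 0.55 0 0.0021 | scene 0.55 0.06 0.017 | scene 0.55 0.3 0.0014 | 
scene bench under rings [np.float64(0.0019)]
top 0.35 -0.3 0.0005 | top 0.35 0 0.0009 | top 0.35 0.06 0.0008 | top 0.35 0.3 0.0026 | top 0.45 -0.3 0.0005 | top 0.45 0 0.0011 | top 0.45 0.06 0.0007 | top 0.45 0.3 0.0008 | top 0.55 -0.3 0.0005 | top 0.55 0 0.0006 | top 0.55 0.06 0.0024 | top 0.55 0.3 0.0011 | 
top bench under rings [np.float64(0.0003)]
```

Both cameras show the bench correctly at z ≈ 0, yet the visible fingertips sit about 37 mm behind the reported TCP along the tool axis. That puts the true tip about 46–50 mm above the lane floor. White floor shows at the reported TCP pixel, so I trust the images. I'll go down 8 mm first and check the force, then continue.

Request:
carry_out:
  series:
    - [-0.024,0.005,-0.097,0,0,0]
    - [-0.024,0.005,-0.097,0,0,0]
    - [-0.024,0.005,-0.097,0,0,0]
    - [-0.024,0.005,-0.097,0,0,0]
    - [-0.024,0.005,-0.097,0,0,0]
    - [-0.024,0.005,-0.097,0,0,0]
    - [-0.024,0.005,-0.097,0,0,0]
    - [-0.024,0.005,-0.097,0,0,0]
    - [0,0,0,0,0,0]
    - [0,0,0,0,0,0]

```text
t: 8.25
tcp_pos: [0.471, 0.1829, 0.1018]
tool_rot: [-0.275, -2.88, -0.033]
wrist_force: [-0.1, 0.5, -0.6]
gripper_width: -0.0001
grasp_force: 0.0
```

```bash
cat >> h.py <<'E'
def tip():
    for c in("scene","top"):
        im,d=manip.capture(c);L=(cloud(c,d)-O)@np.stack([D,np.cross(N,D),N],1)
        s=manip.sense();p=(s["tcp_pos"]-O)@np.stack([D,np.cross(N,D),N],1)
        m=(d>0)&(abs(L[...,0]-p[0])<.016)&(abs(L[...,1]-p[1])<.014)&(L[...,2]>.005)&(L[...,2]<.1)
        V=L[m]
        if len(V):print(c,"n",len(V),"lowest h",np.percentile(V[:,2],[0,2,5]).round(4),"s",V[:,0].min().round(4),V[:,0].max().round(4),"y",V[:,1].min().round(4),V[:,1].max().round(4))
    return im
E
python3 -c "
from h import *
todo();tip()"
```

```text
t 8.25 turn [0.05 0.   0.03] tcp in lane [-0.1016  0.0015  0.0018] j [0.29 0.5  0.11 1.41 0.11 0.47] F [-0.1  0.5 -0.6]
scene n 370 lowest h [0.0448 0.0477 0.0496] s -0.1125 -0.0859 y -0.0124 0.0154
top n 41 lowest h [0.0433 0.0468 0.0483] s -0.1132 -0.1072 y -0.0125 0.0077
```

Request:
carry_out:
  series:
    - [-0.09,0.017,-0.36,0,0,0]
    - [-0.09,0.017,-0.36,0,0,0]
    - [-0.09,0.017,-0.36,0,0,0]
    - [-0.09,0.017,-0.36,0,0,0]
    - [-0.09,0.017,-0.36,0,0,0]
    - [-0.09,0.017,-0.36,0,0,0]
    - [-0.09,0.017,-0.36,0,0,0]
    - [-0.09,0.017,-0.36,0,0,0]
    - [-0.08,0.014,-0.32,0,0,0]
    - [0,0,0,0,0,0]

```text
t: 9.6
tcp_pos: [0.4627, 0.1844, 0.0696]
tool_rot: [-0.275, -2.879, -0.033]
wrist_force: [0.1, 0.6, -0.3]
gripper_width: -0.0
grasp_force: 0.0
```

```bash
python3 -c "
from h import *
todo();tip()
im,d=manip.capture('scene');cv2.imwrite('pics/s4.png',cv2.resize(im[110:290,300:440,::-1],None,fx=3.3,fy=3.3))"
```

```text
t 9.6 turn [ 0.06 -0.03  0.03] tcp in lane [-0.1018  0.0013 -0.0316] j [0.3  0.51 0.04 1.32 0.12 0.48] F [ 0.1  0.6 -0.3]
scene n 459 lowest h [0.0105 0.0146 0.0174] s -0.1137 -0.0857 y -0.0126 0.0153
top n 34 lowest h [0.0105 0.013  0.0145] s -0.1131 -0.1069 y -0.0125 0.0079
```

View pics/s4.png

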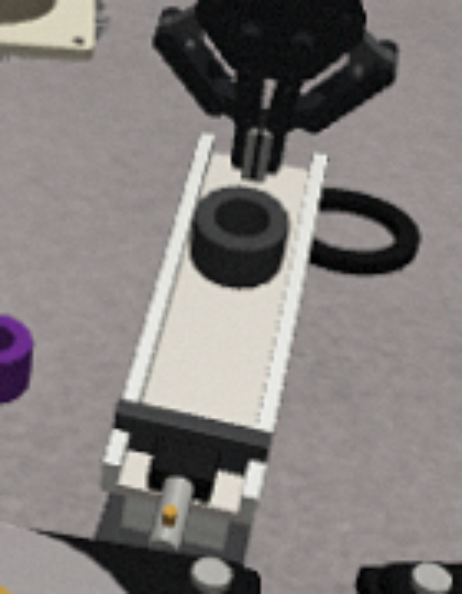

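The fingers are now in the lane behind the ring, with the tip about 11 mm above the floor. Next I push downhill.

Request:
carry_out:
  series:
    - [0.76,-0.147,-0.198,0,0,0]
    - [0.76,-0.147,-0.198,0,0,0]
    - [0.76,-0.147,-0.198,0,0,0]
    - [0.76,-0.147,-0.198,0,0,0]
    - [0.76,-0.147,-0.198,0,0,0]
    - [0.76,-0.147,-0.198,0,0,0]
    - [0.76,-0.147,-0.198,0,0,0]
    - [0.76,-0.147,-0.198,0,0,0]
    - [0.76,-0.147,-0.198,0,0,0]
    - [0.76,-0.147,-0.198,0,0,0]

```text
t: 11.0
tcp_pos: [0.5394, 0.1698, 0.05]
tool_rot: [-0.275, -2.879, -0.034]
wrist_force: [-2.0, 2.7, 3.0]
gripper_width: 0.0001
grasp_force: 1.7
```

```bash
cat >> h.py <<'E'
def bush():
    for c in("scene","top"):
        im,d=manip.capture(c)
        for r in manip.landmark_of("bushing",c):
            P=w(c,r["centre"])
            if P[1]>.1:
                p=P-O;print(c,round(r["confidence"],2),"bushing in lane",np.round([p@D,p@np.cross(N,D),p@N],4))
E
python3 -c "
from h import *
todo();tip();bush()"
```

```text
t 11.0 turn [ 0.03 -0.    0.02] tcp in lane [-0.0213  0.0015 -0.0313] j [0.24 0.66 0.25 1.39 0.1  0.42] F [-2.   2.7  3. ]
scene n 512 lowest h [0.0227 0.0268 0.0299] s -0.0341 -0.0039 y -0.0129 0.015
top n 104 lowest h [0.0082 0.0149 0.0173] s -0.036 -0.0231 y -0.0133 0.0143
scene 0.77 bushing in lane [0.0175 0.0002 0.0012]
top 0.63 bushing in lane [ 0.0161 -0.0011 -0.0016]
```

Request:
carry_out:
  series:
    - [0.38,-0.073,-0.099,0,0,0]
    - [0.38,-0.073,-0.099,0,0,0]
    - [0.38,-0.073,-0.099,0,0,0]
    - [0.38,-0.073,-0.099,0,0,0]
    - [0.38,-0.073,-0.099,0,0,0]
    - [0.38,-0.073,-0.099,0,0,0]
    - [0.38,-0.073,-0.099,0,0,0]
    - [0.38,-0.073,-0.099,0,0,0]
    - [0.38,-0.073,-0.099,0,0,0]
    - [0.38,-0.073,-0.099,0,0,0]

```text
t: 12.55
tcp_pos: [0.5773, 0.1624, 0.0401]
tool_rot: [-0.275, -2.88, -0.033]
wrist_force: [-1.4, 0.2, 2.1]
gripper_width: 0.0
grasp_force: 0.9
```

```bash
python3 -c "
from h import *
todo();bush()
P=np.load('pics/top0.npy');L=(P-O)@np.stack([D,np.cross(N,D),N],1)
for c in('top','scene'):
  L=(np.load(f'pics/{c}0.npy')-O)@np.stack([D,np.cross(N,D),N],1)
  for h in(.008,.016,.023):
    m=(abs(L[...,1])<.024)&(abs(L[...,2]-h)<.0045)&(L[...,0]>.06)&(L[...,0]<.12);print(c,h,m.sum(),np.percentile(L[m][:,0],[0,5,50,100]).round(4) if m.any() else '')"
```

```text
t 12.55 turn [0.04 0.01 0.03] tcp in lane [ 0.0185  0.0014 -0.0313] j [0.22 0.74 0.37 1.43 0.1  0.4 ] F [-1.4  0.2  2.1]
scene 0.88 bushing in lane [ 0.0556 -0.0023  0.0015]
top 0.53 bushing in lane [ 0.0561 -0.0002  0.0013]
top 0.008 52 [0.0692 0.0876 0.0888 0.1157]
top 0.016 172 [0.0873 0.0883 0.1065 0.1192]
top 0.023 206 [0.0874 0.0881 0.0946 0.1177]
scene 0.008 82 [0.0966 0.0975 0.1036 0.1198]
scene 0.016 318 [0.0964 0.0973 0.1079 0.1198]
scene 0.023 329 [0.0872 0.0891 0.0975 0.119 ]
```

The stop face is measured at s ≈ 0.088, so about 7 mm remains. I'll creep the rest.

Request:
carry_out:
  series:
    - [0.095,-0.018,-0.025,0,0,0]
    - [0.095,-0.018,-0.025,0,0,0]
    - [0.095,-0.018,-0.025,0,0,0]
    - [0.095,-0.018,-0.025,0,0,0]
    - [0.095,-0.018,-0.025,0,0,0]
    - [0.095,-0.018,-0.025,0,0,0]
    - [0,0,0,0,0,0]
    - [0,0,0,0,0,0]
    - [0,0,0,0,0,0]
    - [0,0,0,0,0,0]

```text
t: 14.0
tcp_pos: [0.5829, 0.1614, 0.0387]
tool_rot: [-0.275, -2.88, -0.034]
wrist_force: [-0.0, 0.4, 0.4]
gripper_width: 0.0
grasp_force: 0.0
```

Request:
carry_out:
  series:
    - [0.05,-0.009,-0.012,0,0,0]
    - [0.05,-0.009,-0.012,0,0,0]
    - [0.05,-0.009,-0.012,0,0,0]
    - [0,0,0,0,0,0]
    - [0,0,0,0,0,0]
    - [0,0,0,0,0,0]
    - [0,0,0,0,0,0]
    - [0,0,0,0,0,0]
    - [0,0,0,0,0,0]
    - [0,0,0,0,0,0]

```text
t: 15.25
tcp_pos: [0.5841, 0.1611, 0.0383]
tool_rot: [-0.275, -2.879, -0.033]
wrist_force: [-2.5, 0.8, 2.6]
gripper_width: -0.0003
grasp_force: 1.3
```

```bash
python3 -c "
from h import *
todo();bush()"
```

```text
t 15.25 turn [ 0.04 -0.    0.03] tcp in lane [ 0.0257  0.0014 -0.0313] j [0.21 0.75 0.39 1.44 0.1  0.39] F [-2.5  0.8  2.6]
scene 0.56 bushing in lane [ 0.0638 -0.0007  0.0024]
top 0.38 bushing in lane [ 0.0634 -0.0001 -0.0012]
```

Request:
carry_out:
  series:
    - [0.05,-0.009,-0.012,0,0,0]
    - [0.05,-0.009,-0.012,0,0,0]
    - [0.05,-0.009,-0.012,0,0,0]
    - [0,0,0,0,0,0]
    - [0,0,0,0,0,0]
    - [0,0,0,0,0,0]
    - [0,0,0,0,0,0]
    - [0,0,0,0,0,0]
    - [0,0,0,0,0,0]
    - [0,0,0,0,0,0]

```text
t: 16.7
tcp_pos: [0.5858, 0.1608, 0.0378]
tool_rot: [-0.275, -2.88, -0.033]
wrist_force: [-0.1, -1.2, 0.7]
gripper_width: 0.0
grasp_force: 0.0
```

Request:
carry_out:
  series:
    - [0.05,-0.009,-0.012,0,0,0]
    - [0.05,-0.009,-0.012,0,0,0]
    - [0.05,-0.009,-0.012,0,0,0]
    - [0.05,-0.009,-0.012,0,0,0]
    - [0,0,0,0,0,0]
    - [0,0,0,0,0,0]
    - [0,0,0,0,0,0]
    - [0,0,0,0,0,0]
    - [0,0,0,0,0,0]
    - [0,0,0,0,0,0]

```text
t: 17.95
tcp_pos: [0.5865, 0.1607, 0.0377]
tool_rot: [-0.275, -2.877, -0.033]
wrist_force: [-5.3, 0.5, 3.3]
gripper_width: 0.0004
grasp_force: 2.9
```

The tool moved only 0.7 mm of the 2 mm commanded, and the force rose to about 6 N. The ring is against the stop, so I'm backing off uphill and then up.

Request:
carry_out:
  series:
    - [-0.48,0.092,0.124,0,0,0]
    - [-0.95,0.183,0.247,0,0,0]
    - [-0.95,0.183,0.247,0,0,0]
    - [-0.48,0.092,0.124,0,0,0]
    - [0.24,-0.047,0.97,0,0,0]
    - [0.36,-0.07,1.45,0,0,0]
    - [0.48,-0.09,1.94,0,0,0]
    - [0.48,-0.09,1.94,0,0,0]
    - [0.48,-0.09,1.94,0,0,0]
    - [0.24,-0.047,0.97,0,0,0]

```text
t: 19.2
tcp_pos: [0.5835, 0.1616, 0.1391]
tool_rot: [-0.276, -2.883, -0.035]
wrist_force: [-0.4, 0.1, 0.3]
gripper_width: 0.0001
grasp_force: 0.0
```

Request:
carry_out:
  series:
    - [-2,0,1,0,0,0]
    - [-3,0,1,0,0,0]
    - [-3,0,1,0,0,0]
    - [-2,0,1,0,0,0]
    - [0,0,0,0,0,0]
    - [0,0,0,0,0,0]
    - [0,0,0,0,0,0]
    - [0,0,0,0,0,0]
    - [0,0,0,0,0,0]
    - [0,0,0,0,0,0]

```text
t: 20.45
tcp_pos: [0.482, 0.1616, 0.1768]
tool_rot: [-0.275, -2.879, -0.033]
wrist_force: [0.7, -0.2, -0.7]
gripper_width: 0.0
grasp_force: 0.0
```

```bash
python3 -c "
from h import *
todo();bush()
im,d=manip.capture('scene');cv2.imwrite('pics/s5.png',cv2.resize(im[110:290,180:440,::-1],None,fx=3,fy=3))"
```

```text
t 20.45 turn [ 0.05 -0.01  0.03] tcp in lane [-0.1058 -0.0174  0.078 ] j [0.25 0.47 0.26 1.59 0.11 0.43] F [ 0.7 -0.2 -0.7]
scene 0.95 bushing in lane [ 0.0658 -0.0006  0.0014]
```

View pics/s5.png

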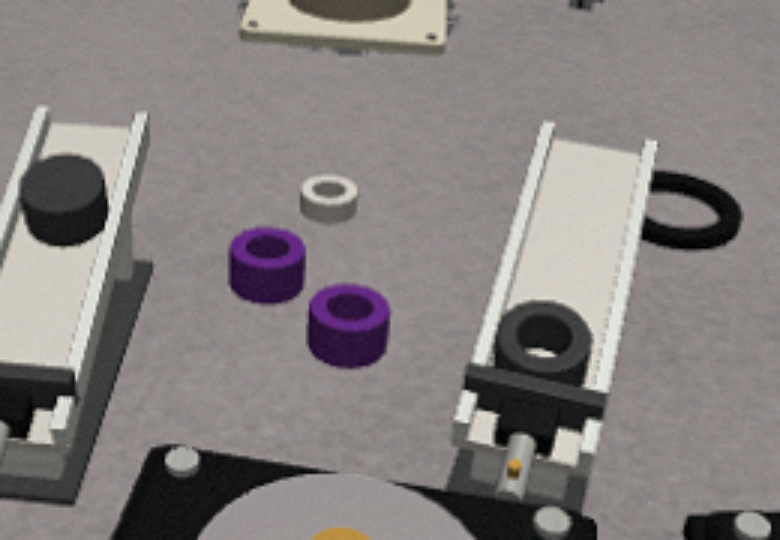

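The bushing at crop (543,345) lies flat against its stop. The plug at crop (65,198) hasn't moved, and the arm is clear of everything.

```bash
python3 -c "
from station import manip
print(manip.sign_off())"
```

```text
the job is handed in; nothing more can be done
None
```

The bushing was pushed down to rest flat against its stop, the plug was left where it was, and I handed the job in with the arm clear, at about 20.5 s of the 32 s allowed (the hand-in returned no verdict).

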